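Post the empty milk bottle into the coffee van's bottle-return bin

TASK

Put the empty milk bottle (the one without a cap) into the bottle-return bin: push it all the way through the sprung flap in the bin's sloping face, so that it drops inside and the flap swings shut behind it. Leave the two full, capped bottles standing where they are.

Things in the scene. Friction and masses are not known exactly. Their poses are not given: they have to be found in the camera images.
- bottle_center (a point): Empty square bottle of stiff white plastic, open at the top, 60 g, standing on the counter. Point half-way up, 64 mm above its base; z runs up the bottle, x and y are square to its flat sides. From the base up: body 56 x 56 mm, 70 high; conical shoulder 18 high; round neck 32 mm across, 40 high; 128 mm in all.
- bottle_neck (a point): Middle of the empty bottle's round neck, 44 mm above its centre and 20 mm below its top: the place to grasp it, from above.
- full_a_center (a point): First full milk bottle: same body, shoulder and neck, but with a screw cap 43 mm wide and 20 mm high (132 mm high in all), 0.4 kg. Point 64 mm above its base, z up the bottle. To be left alone.
- full_b_center (a point): Second full, capped milk bottle, same as the first. To be left alone.
- bin: Bottle-return bin, white sheet metal, fixed, 260 mm deep (x), 200 wide (y). Origin: centre of its underside, z up; its low front looks along -x. Front 181 mm high, then a face sloping up at 20 degrees to the flat top, 243 mm high, which starts at x = +40. Outward normal of the sloping face (-0.342, 0, 0.940): a bottle goes in along (0.342, 0, -0.940). Empty inside, floor 6 mm up.
- mouth (a point): Centre of the square mouth, in the plane of the sloping face, at (-50, 0, 210) mm in the bin's frame; axes as the bin's. Opening 68 x 68 mm, sides along the bin's y and along the slope; steel rim 8 mm wide, 3 mm proud. Behind it a chute square to the face: both y sides walled 80 mm deep, the lower (front) side 45 mm deep; the flap is on the upper side.
- hinge (a point): Middle of the flap's hinge line (along the bin's y), 8 mm beyond the mouth's upper edge, 9 mm under the face. The steel flap, 72 mm long, swings inward only. It presses a bottle in the chute against the lower (front) wall and wedges it, a little askew, when let go, until the top of the neck is pushed some 25 to 40 mm below the face; then it drops. Fingertips may reach in.
- flap (a joint): Angle of the flap: 0 shut, growing as it swings into the bin, stop at 1.5 rad. A spring always closes it: 0.08 N m when shut and 0.06 N m more for each radian. Pushing the bottle through takes roughly 3 to 15 N.
Not all that is in view belongs to the job. What is shaped like the part that bears bottle_center but red is not meant.

How it is judged:
On the way, in this order (a step that is already met when the one before it is completed fails the run):
1. the empty bottle is lifted clear of the counter (height (world z) of bottle_center above 0.12 m), for 0.2 s.
2. the bottle is in the mouth and holds the flap open (value of joint flap above 0.8 rad and distance between bottle_center and mouth below 0.08 m), for 0.1 s.
At the end, for the whole second after the job is handed in: The empty bottle's centre is inside the bin's walls and lower than 115 mm above the counter, and the flap has swung shut behind it (less than 0.08 rad open) (x of bottle_center in the frame of bin between -0.13 and 0.13 m and y of bottle_center in the frame of bin between -0.1 and 0.1 m and z of bottle_center in the frame of bin below 0.115 m and value of joint flap below 0.08 rad); the robot touches nothing.
It fails at once if the first full bottle is knocked (tilted by more than 0.35 rad or moved by more than 40 mm) (angle between full_a_center's own z axis and vertical above 0.35 rad or distance of full_a_center from where it was at the start of the episode above 0.04 m).
It fails at once if the second full bottle is knocked (tilted by more than 0.35 rad or moved by more than 40 mm) (angle between full_b_center's own z axis and vertical above 0.35 rad or distance of full_b_center from where it was at the start of the episode above 0.04 m).
It also fails if it takes over 51 s, if anything falls off the work surface, if the arm or the gripper's body presses on something with over 40 N, if the wrist force passes 120 N, or if a joint passes its speed limit or range.

ROBOT

A 6-joint arm with a two-finger parallel gripper is mounted at the origin on the work surface. World frame = base frame: x ahead of the robot, y to its left, z up, the work surface at z = 0. Lengths are in m, angles in rad, forces in N, time in s.
With the tool pointing down it reaches from about 0.35 to 0.775 m from the base axis. Payload 7.3 kg.
Tool frame: the origin (TCP) lies at the very end of the fingers, on their centre line; the grasp point (between the pads) lies 19 mm behind it; z points along the fingers, x is the direction in which the jaws open and shut, and the axes are right-handed (so a half turn about z gives the same grasp; the last joint's range is limited). The gripper opens to 92 mm and grips with 3 to 60 N. Pads are 19 mm wide; open, the fingers measure 130 mm over their backs; the gripper's body (75 mm by 190 mm) begins 47 mm behind the grasp point.
Start: joints at [-1.303, 0.342, 1.524, -0, 1.275, -0.146], TCP at [0.211, -0.481, 0.227] pointing down, gripper open.
Joint ranges: [-2.53, 2.53], [-0.77, 2.02], [0.04, 2.7], [-1, 4.14], [0.28, 2.66], [-3.11, 3.11]. Speed limits (rad/s): [2.57, 2.57, 3.14, 3.14, 3.14, 3.14].

INTERFACE

Orientations are given as [roll, pitch, yaw] about the fixed x, y, z axes, in that order (R = Rz(yaw) Ry(pitch) Rx(roll)).
In Python, from cell import observe, read_camera, camera_params, hand_in gives the robot as it stands.
- The arm moves only by the tool apply_moves, never from a script. Its argument "increments" is a list of rows, each an object with "grip": the opening, from 0 (shut) to 1 (fully open); "linear": the shift along the world's x, y, z in mm, a list of three; "turn": the turn, a rotation vector about the world's x, y, z in units of 6 degrees (1.0 is 6 degrees), a list of three. A call has 1 to 10 rows; each row is the pose to reach, as a shift and turn from the pose commanded when the call began; what a row does not reach only later rows make up. A row lasts 1/10 s, in which the tool goes at most 50 mm and 8.59 degrees, less where a joint would pass 70% of its speed; a pose out of reach is approached as far as the arm can. A call with a gripper value outside its range is refused whole. The fingers move at their own pace and stop on an object; "grip_force" is the grip in N (left out, the last holds). Time passes only in rows, so rows that repeat a pose let the fingers close. It gives the time, the measured TCP pose, the force and the opening at its end, in the units of the state.
- observe(): the state, without advancing time (a new reading comes with each control period).
- read_camera(name): name is "scene" or "top" or "wrist"; returns the picture (400x640x3 uint8, red, green, blue); there is no depth.
- camera_params(name): a dict with "camera_matrix" (3x3 intrinsics, pixels), "world_to_cam" (4x4, takes a point from world to camera coordinates); the wrist camera has in their place "hand_eye" (4x4, takes a point from camera to tool coordinates, whose origin is the TCP and whose axes are the tool frame's). Camera axes: x right, y up, looking along -z (the intrinsics and any distortion apply to the point x, -y, -z); pixel columns grow to the right and rows downward; lengths in m; the calibration is good to about 2 mm. A picture is of the moment at which its call begins: read the wrist's pose just before it. camera_params takes no time and is no camera call.
- hand_in(): hands the job in, once; it reports no verdict.
The state is a dict: "time": time; "qpos": joint angles; "qvel": joint speeds; "joint_efforts": joint torques, N m; "tool_pos": TCP position; "tool_rot": TCP orientation; "contact_force": force on the tool from outside, world axes, zero at the start; "torque": the same for the moment, N m; "opening": finger opening in m.
Only numpy, scipy, OpenCV 4.12 (cv2) and the standard library are available. Lean on these libraries where they do the work, as an engineer would, in place of code of your own. Each camera call takes 0.05 s, during which the arm holds its last target.

## Working session

There is one attempt and no reset: what is moved stays moved. The work goes in short steps, Python scripts to look and compute and a tool call to move; the robot and the scene stay as the last step left them, time stands still between calls to the robot, and variables do not carry over. Pictures are saved under pics/ and viewed, and the job is handed in when it is done.

Besides the shell and the picture viewer there is one more tool, called as a command line: name --argument value ..., lists and objects as JSON in quotes. apply_moves: Moves the arm, as the interface text tells. Its arguments: {"type":"object","properties":{"increments":{"type":"array","items":{"type":"object","properties":{"grip":{"type":"number"},"linear":{"type":"array","items":{"type":"number"}},"turn":{"type":"array","items":{"type":"number"}}}}},"grip_force":{"type":"number"}},"required":["increments"]}

```bash
mkdir -p pics; ls; python3 - <<'E'
from cell import *
import cv2,numpy as np
np.set_printoptions(precision=4,suppress=True)
for n in ["scene","top"]:
    im=read_camera(n); cv2.imwrite(f"pics/{n}0.png",im[:,:,::-1]); print(n,camera_params(n))
print(camera_params("wrist")); print(observe())
E
```

```text
pics
scene {'camera_matrix': array([[510.15  ,   0.    , 324.6674],
       [  0.    , 510.15  , 195.9545],
       [  0.    ,   0.    ,   1.    ]]), 'world_to_cam': array([[ 0.0872,  0.9962, -0.008 ,  0.1279],
       [-0.5633,  0.056 ,  0.8244,  0.1936],
       [ 0.8216, -0.0674,  0.566 , -1.6644],
       [ 0.    ,  0.    ,  0.    ,  1.    ]])}
top {'camera_matrix': array([[377.9744,   0.    , 317.8625],
       [  0.    , 377.9744, 197.8709],
       [  0.    ,   0.    ,   1.    ]]), 'world_to_cam': array([[ 0.0001, -0.9994, -0.0336, -0.1447],
       [ 0.9961, -0.0028,  0.0883, -0.5677],
       [-0.0884, -0.0335,  0.9955, -1.0345],
       [ 0.    ,  0.    ,  0.    ,  1.    ]])}
{'camera_matrix': array([[304.3934,   0.    , 318.9095],
       [  0.    , 304.3934, 198.5763],
       [  0.    ,   0.    ,   1.    ]]), 'hand_eye': array([[ 1.    ,  0.0009, -0.001 , -0.0008],
       [ 0.0006, -0.9503, -0.3114, -0.0856],
       [-0.0012,  0.3114, -0.9503, -0.1583],
       [ 0.    ,  0.    ,  0.    ,  1.    ]])}
{'time': 0.1, 'qpos': array([-1.303 ,  0.3426,  1.5249, -0.    ,  1.2754, -0.146 ]), 'qvel': array([ 0.0002, -0.0014, -0.0025, -0.0029, -0.0006, -0.0014]), 'joint_efforts': array([  0.0018, -43.2004, -24.4695,   0.0719,   0.0526,  -0.    ]), 'tool_pos': array([ 0.211 , -0.4803,  0.2261]), 'tool_rot': array([-3.1414,  0.0014, -1.157 ]), 'contact_force': array([-1.0062, -0.1408,  0.4536]), 'torque': array([ 0.058 , -0.0161,  0.0242]), 'opening': 0.09153524609188902}
```

View pics/scene0.png

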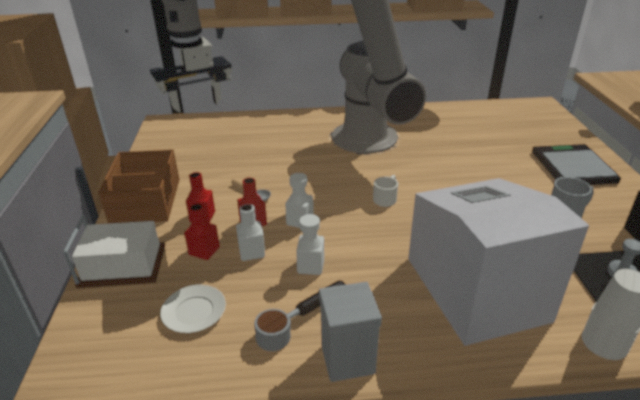

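View pics/top0.png

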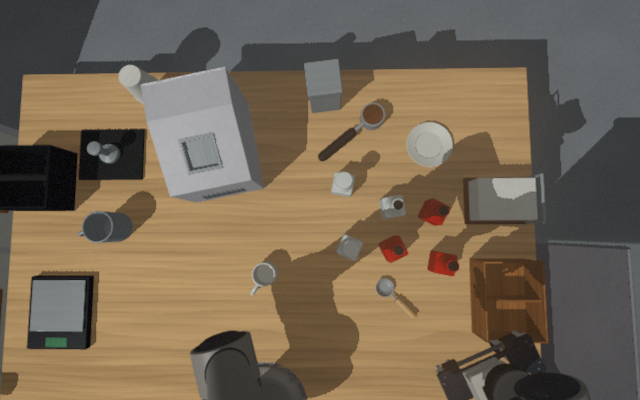

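```bash
python3 - <<'E'
import cv2,numpy as np
t=cv2.imread("pics/top0.png"); s=cv2.imread("pics/scene0.png")
cv2.imwrite("pics/c1.png",cv2.resize(t[160:280,320:470],None,fx=5,fy=5,interpolation=cv2.INTER_CUBIC))
cv2.imwrite("pics/c2.png",cv2.resize(s[165:285,180:340],None,fx=5,fy=5,interpolation=cv2.INTER_CUBIC))
cv2.imwrite("pics/c3.png",cv2.resize(t[60:210,130:280],None,fx=4,fy=4,interpolation=cv2.INTER_CUBIC))
E
```

```text
(no output)
```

View pics/c1.png

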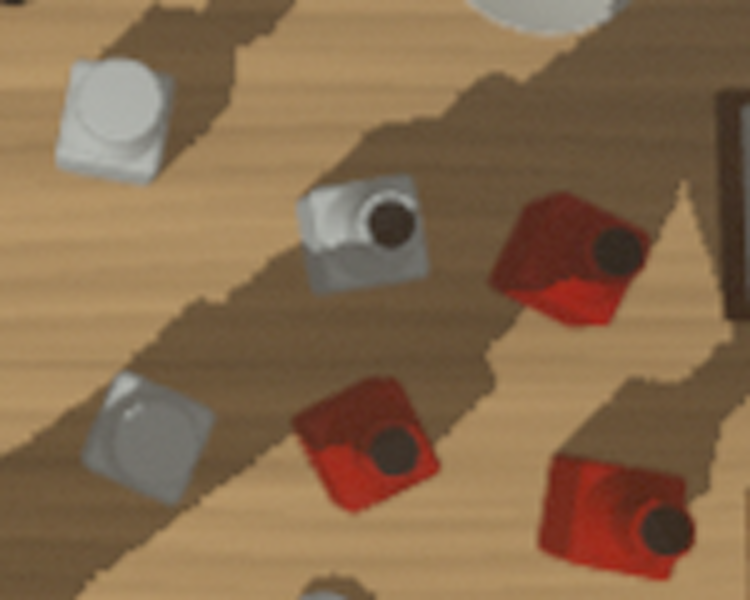

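View pics/c2.png

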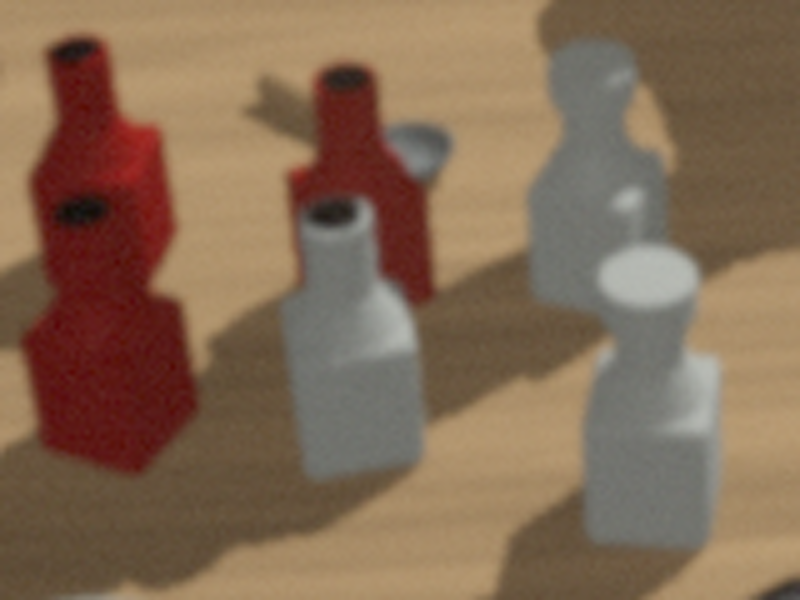

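View pics/c3.png

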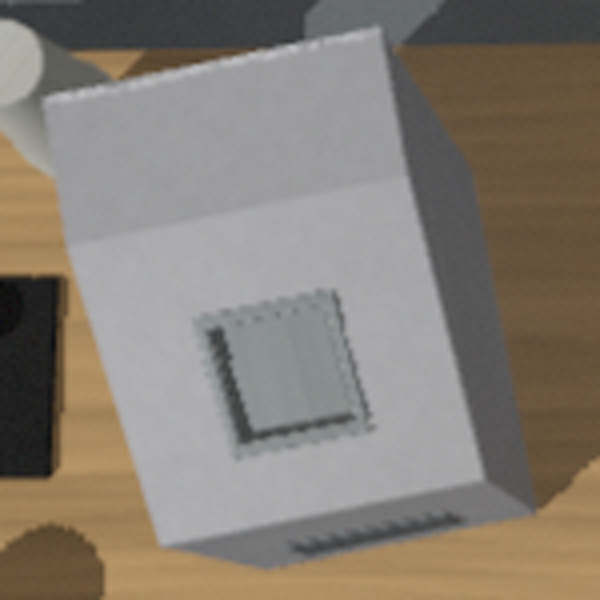

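Candidates in the top view: white at (343,183) and (349,247), both with wide caps, so these are the full bottles. White at (393,206) has a narrow neck and a dark open hole. The red ones are at (434,212), (393,249) and (443,263). The white open one at (393,206), scene view (250,235), fits, and the crops confirm it. The bin's mouth is at top-view (201,152).

```bash
cat > h.py <<'E'
import numpy as np
from cell import *
from scipy.optimize import least_squares
P={n:camera_params(n) for n in("scene","top")}
def proj(n,p):
    p=np.atleast_2d(p); T=P[n]["world_to_cam"]; c=p@T[:3,:3].T+T[:3,3]
    K=P[n]["camera_matrix"]; v=np.c_[c[:,0],-c[:,1],-c[:,2]]@K.T
    return v[:,:2]/v[:,2:]
def loc(p,q):  # p=(x,y,yaw)
    c,s=np.cos(p[2]),np.sin(p[2]); q=np.atleast_2d(q)
    return np.c_[p[0]+c*q[:,0]-s*q[:,1],p[1]+s*q[:,0]+c*q[:,1],q[:,2]]
def cr(a,f,o): return (np.array(a,float)+.5)/f-.5+np.array(o)
E
python3 - <<'E'
from h import *
np.set_printoptions(precision=4,suppress=True)
# bin
q=np.array([[-.13,.1,.181],[-.13,-.1,.181],[.04,.1,.243],[.04,-.1,.243],[.13,.1,.243],[.13,-.1,.243]])
px=cr([[165,545],[485,480],[68,243],[408,175],[45,98],[380,28]],4,(130,60))
n=np.array([-.342,0,.94]); u=np.array([.94,0,.342]); m=np.array([-.05,0,.21])+.003*n
rq=np.array([m+u*a*.042+np.array([0,b*.042,0]) for a,b in[(1,1),(1,-1),(-1,-1),(-1,1)]])
rp=cr([[195,318],[332,290],[374,430],[237,458]],4,(130,60))
Q=np.r_[q,rq];PX=np.r_[px,rp]
f=lambda p:(proj("top",loc(p,Q))-PX).ravel()
r=least_squares(f,[.6,.15,.2]); print("bin",r.x,np.degrees(r.x[2])); print(r.fun.reshape(-1,2))
print("mouth",loc(r.x,[[-.05,0,.21]])); print("scene proj",proj("scene",loc(r.x,Q)))
# bottles
b=least_squares(lambda p:np.r_[(proj("top",[[p[0],p[1],.128]])-cr([391,223],5,(320,160))).ravel(),(proj("scene",[[p[0],p[1],.128]])-cr([333,212],5,(180,165))).ravel()],[.5,-.2]); print("bottle",b.x,b.fun)
for s,t,z in[((122,100),(649,276),.132),((155,440),(592,65),.132),((618,251),(81,210),.128),((394,451),(344,77),.128),((667,529),(75,49),.128)]:
  g=least_squares(lambda p:np.r_[(proj("top",[[p[0],p[1],z]])-cr(s,5,(320,160))).ravel(),(proj("scene",[[p[0],p[1],z]])-cr(t,5,(180,165))).ravel()],[.5,-.2]); print(g.x,g.fun)
for y in (5,8,11,14,17):
  w=np.radians(y);p=[*b.x,w]
  for z in(0,.07): print(y,z,((proj("top",loc(p,[[.028,.028,z],[.028,-.028,z],[-.028,-.028,z],[-.028,.028,z]]))-[320,160]+.5)*5-.5).round().tolist())
E
```

```text
bin [0.706  0.1328 0.2008] 11.503708881756841
[[-0.6042  0.276 ]
 [ 0.4888 -0.2601]
 [ 0.1028  0.7948]
 [ 0.4298 -0.149 ]
 [-0.2634 -0.2289]
 [ 0.469  -0.6295]
 [-0.4663  0.2106]
 [ 0.6817 -0.1973]
 [-0.284  -0.0176]
 [-0.6065  0.1647]]
mouth [[0.657  0.1229 0.21  ]]
scene proj [[497.9366 177.8726]
 [414.0227 193.028 ]
 [554.7321 196.6254]
 [457.915  215.5915]
 [588.3451 225.031 ]
 [485.0777 247.1994]
 [509.8359 193.9338]
 [470.9344 201.3244]
 [449.0254 191.6152]
 [485.4405 184.9492]]
bottle [ 0.5411 -0.3484] [-0.0889  0.2633 -0.0566  0.3924]
[ 0.6042 -0.2136] [-0.5033 -0.2046 -0.4389 -0.2431]
[ 0.4347 -0.2297] [-0.1678 -0.2037 -0.1819 -0.359 ]
[ 0.5273 -0.4599] [-0.1922  0.0795 -0.1664  0.0787]
[ 0.4289 -0.3477] [-0.1252  0.0027 -0.1213 -0.0073]
[ 0.3909 -0.4793] [-0.331   0.1109 -0.321   0.1163]
5 0 [[296.0, 196.0], [395.0, 187.0], [405.0, 285.0], [306.0, 294.0]]
5 0.07 [[313.0, 184.0], [418.0, 175.0], [430.0, 280.0], [324.0, 289.0]]
8 0 [[294.0, 199.0], [392.0, 185.0], [408.0, 282.0], [309.0, 296.0]]
8 0.07 [[311.0, 187.0], [415.0, 173.0], [432.0, 277.0], [327.0, 292.0]]
11 0 [[292.0, 202.0], [389.0, 183.0], [410.0, 279.0], [312.0, 298.0]]
11 0.07 [[308.0, 191.0], [412.0, 170.0], [434.0, 274.0], [330.0, 294.0]]
14 0 [[290.0, 205.0], [386.0, 181.0], [412.0, 276.0], [315.0, 300.0]]
14 0.07 [[306.0, 194.0], [409.0, 168.0], [437.0, 270.0], [334.0, 296.0]]
17 0 [[288.0, 208.0], [383.0, 179.0], [413.0, 273.0], [319.0, 302.0]]
17 0.07 [[304.0, 197.0], [405.0, 166.0], [438.0, 267.0], [337.0, 298.0]]
```

apply_moves --increments '[{"grip": 0.7, "linear": [41, 17, 3], "turn": [0, 0, -0.3]}, {"grip": 0.7, "linear": [82, 33, 10], "turn": [0, 0, -0.6]}, {"grip": 0.7, "linear": [124, 50, 10], "turn": [0, 0, -0.9]}, {"grip": 0.7, "linear": [165, 66, 10], "turn": [0, 0, -1.2]}, {"grip": 0.7, "linear": [206, 83, 10], "turn": [0, 0, -1.5]}, {"grip": 0.7, "linear": [248, 100, 10], "turn": [0, 0, -1.8]}, {"grip": 0.7, "linear": [289, 116, 10], "turn": [0, 0, -2.1]}, {"grip": 0.7, "linear": [330, 133, 10], "turn": [0, 0, -2.35]}, {"grip": 0.7, "linear": [330, 133, 10], "turn": [0, 0, -2.35]}, {"grip": 0.7, "linear": [330, 133, 10], "turn": [0, 0, -2.35]}]'

```text
time: 1.1
tool_pos: [0.5415, -0.3468, 0.2356]
tool_rot: [3.14, 0.001, -1.401]
contact_force: [-0.7, -0.7, 0.2]
opening: 0.0644
```

```bash
python3 - <<'E'
from h import *
import cv2
np.set_printoptions(precision=4,suppress=True)
o=observe(); print(o); im=read_camera("wrist"); cv2.imwrite("pics/w1.png",im[:,:,::-1]); np.savez("w1.npz",p=o["tool_pos"],r=o["tool_rot"])
E
```

```text
{'time': 1.1, 'qpos': array([-0.6885,  0.5611,  1.1463, -0.0004,  1.436 ,  0.7124]), 'qvel': array([-0.0404, -0.0237,  0.0198, -0.0053, -0.002 , -0.0064]), 'joint_efforts': array([  1.6846, -55.1725, -26.4235,   0.2726,  -0.0492,   0.0941]), 'tool_pos': array([ 0.5415, -0.3468,  0.2356]), 'tool_rot': array([ 3.14  ,  0.0011, -1.4008]), 'contact_force': array([-0.6722, -0.7194,  0.159 ]), 'torque': array([ 0.0233,  0.0256, -0.0294]), 'opening': 0.06438860197103499}
```

View pics/w1.png

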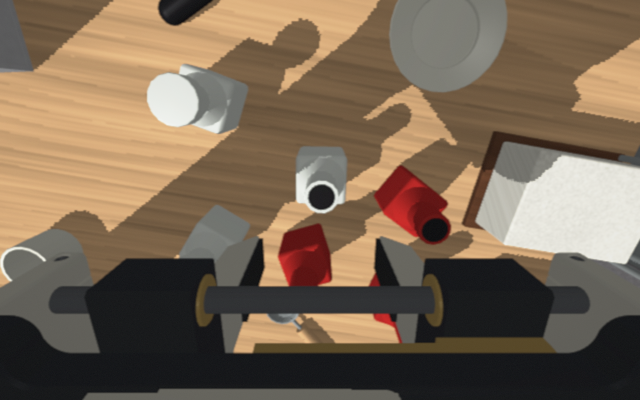

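The wrist view shows the open white bottle straight ahead, with its mouth at about (321,196) and its sides nearly square to the image. I'll measure it closer.

```bash
cat >> h.py <<'E'
from scipy.spatial.transform import Rotation as Ro
W=camera_params("wrist")
def camT(p,r):
    T=np.eye(4);T[:3,:3]=Ro.from_euler("xyz",r).as_matrix();T[:3,3]=p
    return T@W["hand_eye"]
def wproj(T,q):
    q=np.atleast_2d(q); c=(q-T[:3,3])@T[:3,:3]; v=np.c_[c[:,0],-c[:,1],-c[:,2]]@W["camera_matrix"].T
    return v[:,:2]/v[:,2:]
E
python3 - <<'E'
from h import *
import cv2
im=cv2.imread("pics/w1.png"); d=np.load("w1.npz"); T=camT(d["p"],d["r"])
for b,w,col in[((.5411,-.3484),9.5,(0,0,255))]:
    pass
c=cv2.resize(im[130:230,270:380],None,fx=6,fy=6,interpolation=cv2.INTER_CUBIC); cv2.imwrite("pics/w1c.png",c)
for w in(7,9.5,12):
  p=[.5411,-.3484,np.radians(w)]
  for z,h in((0,.028),(.07,.028)): print(w,z,((wproj(T,loc(p,[[h,h,z],[h,-h,z],[-h,-h,z],[-h,h,z]]))-[270,130]+.5)*6-.5).round().tolist())
print(((wproj(T,[[.5411,-.3484,.128]])-[270,130]+.5)*6-.5))
E
```

```text
7 0 [[182.0, 93.0], [442.0, 105.0], [424.0, 355.0], [175.0, 343.0]]
7 0.07 [[159.0, 150.0], [472.0, 164.0], [449.0, 459.0], [152.0, 446.0]]
9.5 0 [[176.0, 98.0], [437.0, 99.0], [430.0, 350.0], [181.0, 349.0]]
9.5 0.07 [[152.0, 156.0], [466.0, 157.0], [456.0, 453.0], [158.0, 452.0]]
12 0 [[171.0, 104.0], [431.0, 93.0], [436.0, 344.0], [186.0, 354.0]]
12 0.07 [[145.0, 163.0], [459.0, 151.0], [463.0, 447.0], [165.0, 459.0]]
[[310.49063359 406.56392667]]
```

View pics/w1c.png

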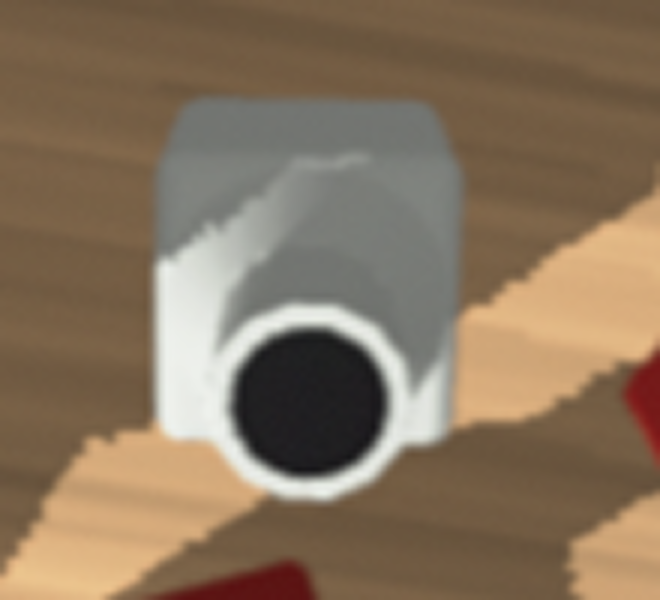

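apply_moves --grip_force 20 --increments '[{"grip": 0.7, "linear": [2, 0, -40], "turn": [0, 0, 0]}, {"grip": 0.7, "linear": [2, 0, -85], "turn": [0, 0, 0]}, {"grip": 0.7, "linear": [2, 0, -125], "turn": [0, 0, 0]}, {"grip": 0.7, "linear": [2, 0, -140], "turn": [0, 0, 0]}, {"grip": 0.7, "linear": [2, 0, -140], "turn": [0, 0, 0]}, {"grip": 0.2, "linear": [2, 0, -140], "turn": [0, 0, 0]}, {"grip": 0.2, "linear": [2, 0, -140], "turn": [0, 0, 0]}, {"grip": 0.2, "linear": [2, 0, -140], "turn": [0, 0, 0]}, {"grip": 0.2, "linear": [2, 0, -140], "turn": [0, 0, 0]}, {"grip": 0.2, "linear": [2, 0, -140], "turn": [0, 0, 0]}]'

```text
time: 2.15
tool_pos: [0.5434, -0.3479, 0.0976]
tool_rot: [-3.141, -0.001, -1.403]
contact_force: [-0.1, -1.1, 2.5]
opening: 0.0316
```

apply_moves --increments '[{"grip": 0.2, "linear": [0, 0, 30], "turn": [0, 0, 0]}, {"grip": 0.2, "linear": [0, 0, 70], "turn": [0, 0, 0]}, {"grip": 0.2, "linear": [0, 0, 115], "turn": [0, 0, 0]}, {"grip": 0.2, "linear": [0, 0, 160], "turn": [0, 0, 0]}, {"grip": 0.2, "linear": [0, 0, 200], "turn": [0, 0, 0]}, {"grip": 0.2, "linear": [0, 0, 240], "turn": [0, 0, 0]}, {"grip": 0.2, "linear": [0, 0, 260], "turn": [0, 0, 0]}, {"grip": 0.2, "linear": [0, 0, 260], "turn": [0, 0, 0]}]'

```text
time: 2.95
tool_pos: [0.5439, -0.3481, 0.3606]
tool_rot: [-3.137, -0.006, -1.403]
contact_force: [0.2, -0.5, -0.7]
opening: 0.0317
```

```bash
python3 - <<'E'
from h import *
import cv2
np.set_printoptions(precision=4,suppress=True)
o=observe(); print(o["tool_pos"],o["tool_rot"],o["qpos"],o["opening"])
im=read_camera("scene"); cv2.imwrite("pics/s2.png",im[:,:,::-1])
c,s=np.cos(.2008),np.sin(.2008); ax=lambda v:np.array([c*v[0]-s*v[1],s*v[0]+c*v[1],v[2]])
n=ax([-.342,0,.94]); m=np.array([.657,.1229,.21])
R0=Ro.from_euler("xyz",o["tool_rot"])
yb=ax([0,-1,0]); z=-n; Rt=np.c_[yb,np.cross(z,yb),z]
d=Ro.from_matrix(Rt)*R0.inv(); print("rotvec units",d.as_rotvec()/np.radians(6), Ro.from_matrix(Rt).as_euler("xyz"))
print("n",n)
for h in(.16,.01): print(h,(m+h*n-o["tool_pos"])*1000)
E
```

```text
[ 0.5439 -0.3481  0.3606] [-3.1368 -0.0056 -1.4029] [-0.6879  0.5323  0.8653 -0.0001  1.7367  0.7149] 0.03172411224654918
rotvec units [ 0.6547 -3.2212  0.3199] [-2.7927  0.     -1.37  ]
n [-0.3351 -0.0682  0.94  ]
0.16 [ 59.5281 460.0871  -0.2213]
0.01 [ 109.7973  470.3191 -141.2213]
```

View pics/s2.png

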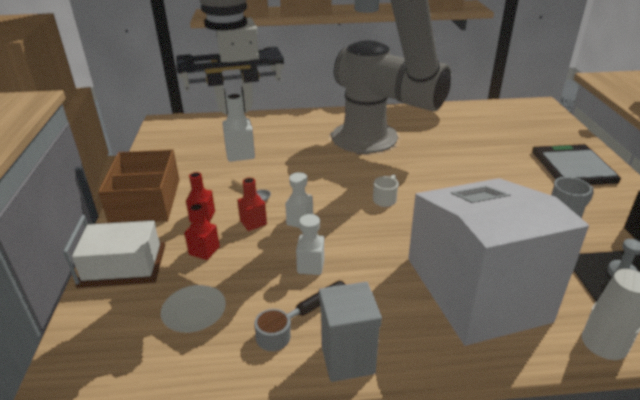

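The empty bottle hangs in the gripper at (238,140), and both full bottles still stand at (299,205) and (311,245). Next I carry it over to the mouth axis.

apply_moves --increments '[{"grip": 0.2, "linear": [6, 40, 20], "turn": [0.06, -0.3, 0.03]}, {"grip": 0.2, "linear": [11, 85, 30], "turn": [0.13, -0.6, 0.06]}, {"grip": 0.2, "linear": [17, 130, 30], "turn": [0.2, -0.95, 0.09]}, {"grip": 0.2, "linear": [23, 175, 30], "turn": [0.26, -1.3, 0.13]}, {"grip": 0.2, "linear": [29, 220, 30], "turn": [0.33, -1.6, 0.16]}, {"grip": 0.2, "linear": [34, 265, 30], "turn": [0.39, -1.95, 0.19]}, {"grip": 0.2, "linear": [40, 310, 30], "turn": [0.46, -2.25, 0.23]}, {"grip": 0.2, "linear": [46, 355, 30], "turn": [0.52, -2.6, 0.26]}, {"grip": 0.2, "linear": [52, 400, 20], "turn": [0.59, -2.9, 0.29]}, {"grip": 0.2, "linear": [57, 440, 10], "turn": [0.65, -3.22, 0.32]}]'

```text
time: 4.0
tool_pos: [0.5993, 0.0945, 0.364]
tool_rot: [-2.8, 0.006, -1.368]
contact_force: [0.3, -0.1, 0.0]
opening: 0.0315
```

apply_moves --increments '[{"grip": 0.2, "linear": [3, 20, -10], "turn": [0, 0, 0]}, {"grip": 0.2, "linear": [3, 20, -10], "turn": [0, 0, 0]}, {"grip": 0.2, "linear": [3, 20, -10], "turn": [0, 0, 0]}, {"grip": 0.2, "linear": [3, 20, -10], "turn": [0, 0, 0]}]'

```text
time: 4.4
tool_pos: [0.6031, 0.1113, 0.3562]
tool_rot: [-2.799, 0.005, -1.369]
contact_force: [-0.1, -0.3, -0.1]
opening: 0.0315
```

```bash
cat > chk.py <<'E'
from h import *
import cv2,sys
np.set_printoptions(precision=4,suppress=True)
o=observe(); print(o["time"],o["tool_pos"],o["tool_rot"],o["qpos"],o["opening"],o["contact_force"])
k=sys.argv[1]
a=[read_camera(x)[:,:,::-1] for x in("wrist","top","scene")]
cv2.imwrite(f"pics/{k}w.png",a[0]); cv2.imwrite(f"pics/{k}t.png",cv2.resize(a[1][60:210,130:280],None,fx=4,fy=4,interpolation=cv2.INTER_CUBIC)); cv2.imwrite(f"pics/{k}s.png",cv2.resize(a[2][60:260,380:620],None,fx=3,fy=3,interpolation=cv2.INTER_CUBIC))
c,s=np.cos(.2008),np.sin(.2008)
Rb=np.array([[c,-s,0],[s,c,0],[0,0,1]])@Ro.from_euler("y",-20,degrees=True).as_matrix()  # slope frame cols u,y,n
m=np.array([.657,.1229,.21])
print("TCP in slope frame mm",Rb.T@(o["tool_pos"]-m)*1000)
print("frame cols",Rb)
z=Ro.from_euler("xyz",o["tool_rot"]).as_matrix(); print("tool in slope",Rb.T@z)
T=camT(o["tool_pos"],o["tool_rot"])
print("mouth corners wrist px",wproj(T,m+np.array([[a*.034,b*.034,0] for a,b in[(1,1),(1,-1),(-1,-1),(-1,1)]])@Rb.T))
E
python3 chk.py a
```

```text
4.4 [0.6031 0.1113 0.3562] [-2.7987  0.0046 -1.3695] [0.0243 0.2447 1.3572 0.0681 1.2032 1.3808] 0.031457591622121715 [-0.1471 -0.334  -0.1422]
TCP in slope frame mm [ -1.7882  -0.6483 156.1926]
frame cols [[ 0.9208 -0.1995 -0.3351]
 [ 0.1874  0.9799 -0.0682]
 [ 0.342   0.      0.9397]]
tool in slope [[-0.0011 -1.     -0.0061]
 [-1.      0.001   0.0045]
 [-0.0045  0.0061 -1.    ]]
mouth corners wrist px [[286.392  148.6758]
 [352.3876 148.6323]
 [350.3068 210.4328]
 [288.5549 210.4308]]
```

View pics/aw.png

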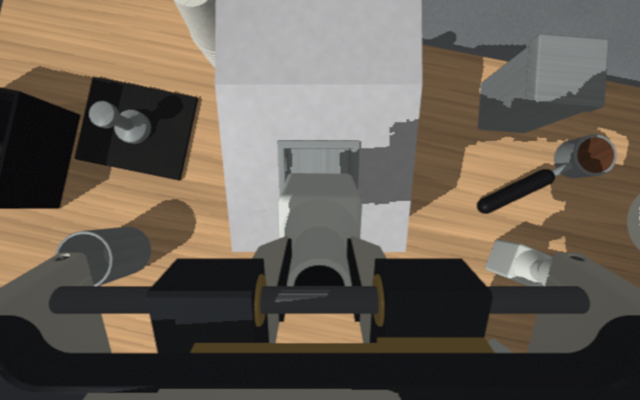

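View pics/as.png

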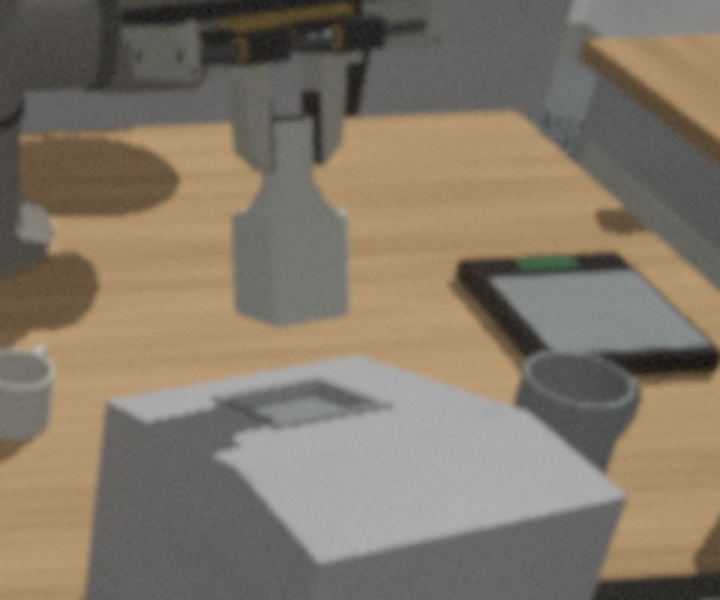

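The rim in the wrist view, inner top corners about (286,149) and (353,149), matches the prediction within 1 px. The bottle is centred and square to it, so I insert along -n.

apply_moves --increments '[{"grip": 0.2, "linear": [6, 2, -14], "turn": [0, 0, 0]}, {"grip": 0.2, "linear": [13, 3, -33], "turn": [0, 0, 0]}, {"grip": 0.2, "linear": [19, 5, -50], "turn": [0, 0, 0]}, {"grip": 0.2, "linear": [23, 5, -61], "turn": [0, 0, 0]}, {"grip": 0.2, "linear": [25, 6, -66], "turn": [0, 0, 0]}, {"grip": 0.2, "linear": [28, 7, -75], "turn": [0, 0, 0]}, {"grip": 0.2, "linear": [31, 7, -85], "turn": [0, 0, 0]}]'

```text
time: 5.25
tool_pos: [0.6345, 0.119, 0.2734]
tool_rot: [-2.795, 0.004, -1.369]
contact_force: [-4.2, -1.7, 3.9]
opening: 0.0318
```

apply_moves --increments '[{"grip": 0.2, "linear": [4, 1, -12], "turn": [0, 0, 0]}, {"grip": 0.2, "linear": [9, 2, -26], "turn": [0, 0, 0]}, {"grip": 0.2, "linear": [14, 3, -38], "turn": [0, 0, 0]}, {"grip": 0.2, "linear": [17, 3, -47], "turn": [0, 0, 0]}, {"grip": 0.2, "linear": [18, 4, -51], "turn": [0, 0, 0]}, {"grip": 0.2, "linear": [18, 4, -51], "turn": [0, 0, 0]}]'

```text
time: 5.85
tool_pos: [0.6519, 0.1233, 0.2194]
tool_rot: [-2.8, 0.005, -1.368]
contact_force: [-2.2, -1.5, -0.6]
opening: 0.0312
```

```bash
python3 chk.py b
```

```text
5.85 [0.6519 0.1233 0.2194] [-2.7997  0.0049 -1.3683] [0.0436 0.4211 1.4762 0.0731 0.9084 1.3776] 0.031228056215498807 [-2.2446 -1.4854 -0.5981]
TCP in slope frame mm [-1.439   1.3975 10.5417]
frame cols [[ 0.9208 -0.1995 -0.3351]
 [ 0.1874  0.9799 -0.0682]
 [ 0.342   0.      0.9397]]
tool in slope [[-0.0001 -1.     -0.0072]
 [-1.      0.0001  0.0052]
 [-0.0052  0.0072 -1.    ]]
mouth corners wrist px [[263.6444 189.9645]
 [381.5485 190.0707]
 [374.7011 290.5914]
 [269.7267 290.3659]]
```

View pics/bw.png

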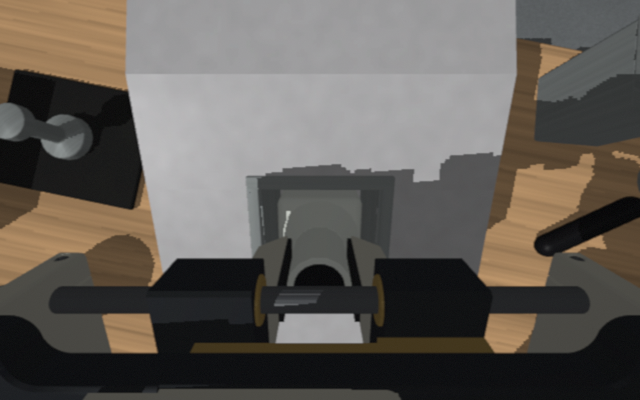

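View pics/bs.png

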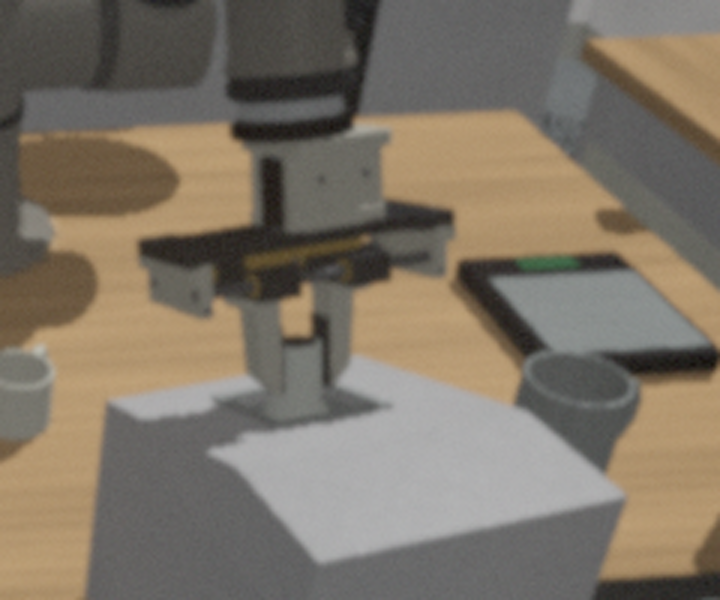

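The bottle sits in the chute with its neck about 35 mm above the face. I release it and back off along the normal.

apply_moves --increments '[{"grip": 0.4, "linear": [0, 0, 0], "turn": [0, 0, 0]}, {"grip": 0.6, "linear": [0, 0, 0], "turn": [0, 0, 0]}, {"grip": 0.6, "linear": [0, 0, 0], "turn": [0, 0, 0]}, {"grip": 0.6, "linear": [-4, -1, 11], "turn": [0, 0, 0]}, {"grip": 0.6, "linear": [-12, -2, 34], "turn": [0, 0, 0]}, {"grip": 0.6, "linear": [-20, -4, 56], "turn": [0, 0, 0]}, {"grip": 0.6, "linear": [-24, -5, 66], "turn": [0, 0, 0]}, {"grip": 0.6, "linear": [-24, -5, 66], "turn": [0, 0, 0]}]'

```text
time: 6.8
tool_pos: [0.6285, 0.1183, 0.2894]
tool_rot: [-2.793, 0.004, -1.368]
contact_force: [-0.1, -0.7, -0.3]
opening: 0.055
```

```bash
python3 chk.py c
```

```text
6.8 [0.6285 0.1183 0.2894] [-2.7933  0.0041 -1.3685] [0.036  0.3229 1.4302 0.0698 1.0463 1.3807] 0.0550464964407688 [-0.0898 -0.7389 -0.2512]
TCP in slope frame mm [ 0.076   1.1483 84.4934]
frame cols [[ 0.9208 -0.1995 -0.3351]
 [ 0.1874  0.9799 -0.0682]
 [ 0.342   0.      0.9397]]
tool in slope [[ 0.     -1.     -0.0007]
 [-1.     -0.      0.0044]
 [-0.0044  0.0007 -1.    ]]
mouth corners wrist px [[279.5123 165.7557]
 [363.4717 165.8017]
 [359.9491 241.8796]
 [282.6394 241.7797]]
```

View pics/cw.png

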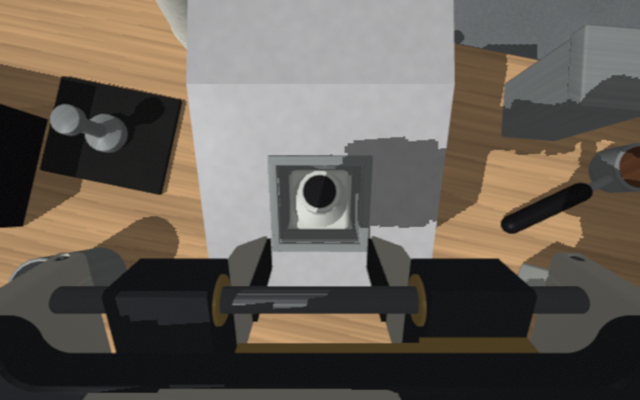

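View pics/cs.png

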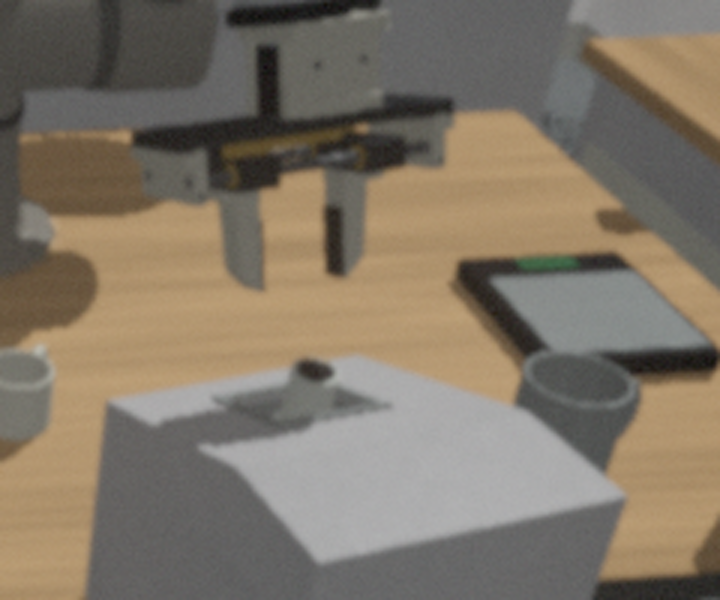

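The bottle is wedged and tilted a little, with the neck opening at wrist (319,191) and scene about (484,183). I triangulate its top.

```bash
python3 - <<'E'
from h import *
np.set_printoptions(precision=4,suppress=True)
p=np.array([.6285,.1183,.2894]);r=[-2.7933,.0041,-1.3685];T=camT(p,r)
s=cr([312,370],3,(380,60))
g=least_squares(lambda q:np.r_[(wproj(T,q)-[319,191]).ravel(),(proj("scene",q)-s).ravel()],[.65,.12,.23]);print(g.x,g.fun)
c,s=np.cos(.2008),np.sin(.2008)
Rb=np.array([[c,-s,0],[s,c,0],[0,0,1]])@Ro.from_euler("y",-20,degrees=True).as_matrix()
print(Rb.T@(g.x-[.657,.1229,.21]))
E
```

```text
[0.6666 0.1266 0.2421] [0.3704 0.2658 1.1264 0.1799]
[0.0205 0.0017 0.0267]
```

apply_moves --increments '[{"grip": 0.13, "linear": [8, 2, 3], "turn": [0, 0, 0]}, {"grip": 0.13, "linear": [15, 3, 5], "turn": [0, 0, 0]}, {"grip": 0.13, "linear": [15, 3, 5], "turn": [0, 0, 0]}, {"grip": 0.13, "linear": [15, 3, 5], "turn": [0, 0, 0]}, {"grip": 0.13, "linear": [19, 4, -7], "turn": [0, 0, 0]}, {"grip": 0.13, "linear": [25, 5, -24], "turn": [0, 0, 0]}, {"grip": 0.13, "linear": [28, 6, -34], "turn": [0, 0, 0]}, {"grip": 0.13, "linear": [30, 6, -38], "turn": [0, 0, 0]}]'

```text
time: 7.75
tool_pos: [0.6575, 0.1244, 0.2464]
tool_rot: [-2.801, 0.005, -1.368]
contact_force: [-0.5, 0.5, -0.1]
opening: 0.0121
```

```bash
python3 chk.py d
```

```text
7.75 [0.6575 0.1244 0.2464] [-2.8009  0.0053 -1.3683] [0.045  0.4109 1.415  0.0691 0.9808 1.3855] 0.01211994713069413 [-0.469   0.5363 -0.0656]
TCP in slope frame mm [13.238   1.3405 33.942 ]
frame cols [[ 0.9208 -0.1995 -0.3351]
 [ 0.1874  0.9799 -0.0682]
 [ 0.342   0.      0.9397]]
tool in slope [[-0.0003 -1.     -0.0084]
 [-1.      0.0002  0.0056]
 [-0.0056  0.0084 -0.9999]]
mouth corners wrist px [[271.0393 200.7898]
 [373.3201 200.8977]
 [368.0811 288.2719]
 [275.7052 288.0638]]
```

View pics/dw.png

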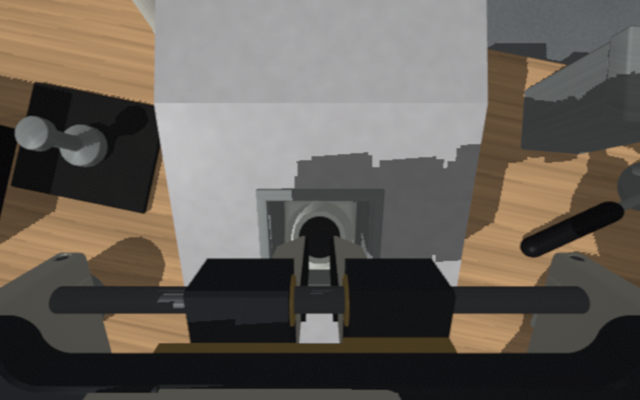

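View pics/ds.png

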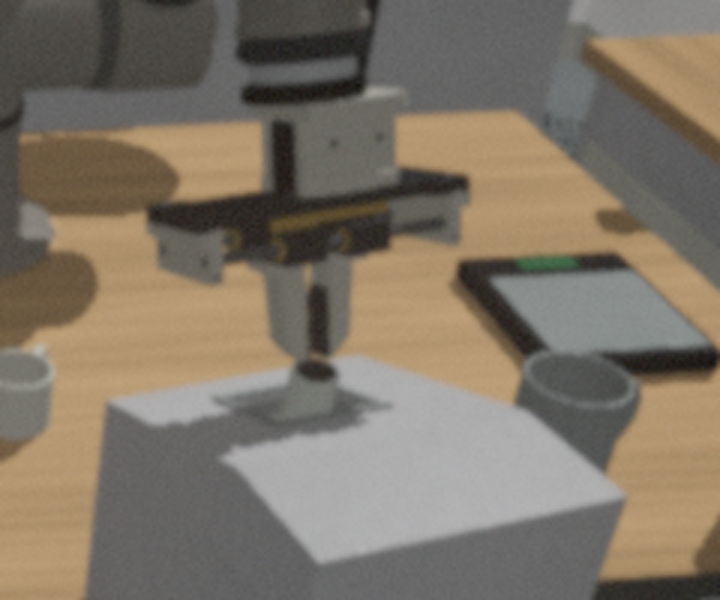

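apply_moves --increments '[{"grip": 0.13, "linear": [5, 1, 2], "turn": [0, 0, 0]}, {"grip": 0.13, "linear": [8, 2, -8], "turn": [0, 0, 0]}, {"grip": 0.13, "linear": [10, 2, -13], "turn": [0, 0, 0]}, {"grip": 0.13, "linear": [12, 2, -18], "turn": [0, 0, 0]}, {"grip": 0.13, "linear": [12, 2, -18], "turn": [0, 0, 0]}]'

```text
time: 8.4
tool_pos: [0.6697, 0.1262, 0.2292]
tool_rot: [-2.8, 0.005, -1.368]
contact_force: [-0.1, 0.2, 0.2]
opening: 0.0119
```

```bash
python3 chk.py e
```

```text
8.4 [0.6697 0.1262 0.2292] [-2.8001  0.0051 -1.3684] [0.0474 0.446  1.4077 0.0694 0.952  1.386 ] 0.011877821692130272 [-0.1086  0.1952  0.1913]
TCP in slope frame mm [18.8702  0.7229 13.615 ]
frame cols [[ 0.9208 -0.1995 -0.3351]
 [ 0.1874  0.9799 -0.0682]
 [ 0.342   0.      0.9397]]
tool in slope [[-0.0003 -1.     -0.0076]
 [-1.      0.0003  0.0054]
 [-0.0054  0.0076 -1.    ]]
mouth corners wrist px [[265.3617 220.4629]
 [377.2919 220.5966]
 [371.2103 313.3358]
 [271.0095 313.0951]]
```

View pics/ew.png

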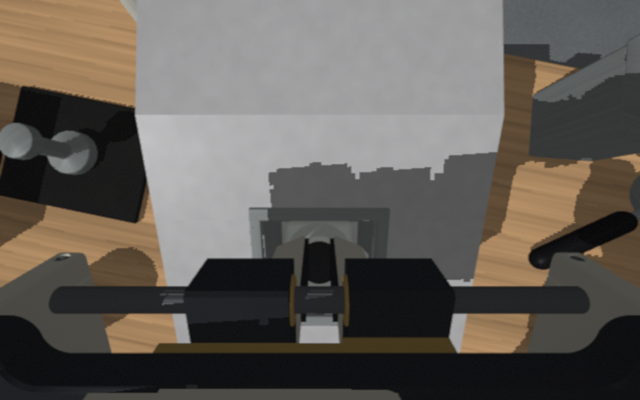

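View pics/es.png

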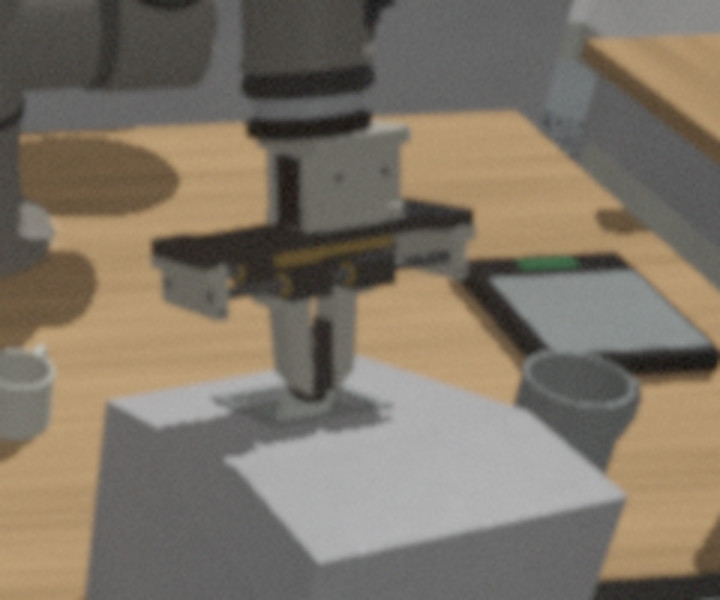

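The neck is following the push down. It stands about 13 mm above the face now, under the fingertips, so I keep pushing below the face.

apply_moves --increments '[{"grip": 0.13, "linear": [2, 1, -9], "turn": [0, 0, 0]}, {"grip": 0.13, "linear": [5, 1, -18], "turn": [0, 0, 0]}, {"grip": 0.13, "linear": [7, 1, -27], "turn": [0, 0, 0]}, {"grip": 0.13, "linear": [9, 2, -36], "turn": [0, 0, 0]}, {"grip": 0.13, "linear": [9, 2, -36], "turn": [0, 0, 0]}]'

```text
time: 9.05
tool_pos: [0.6783, 0.1282, 0.1929]
tool_rot: [-2.801, 0.005, -1.368]
contact_force: [-4.0, -1.4, 2.2]
opening: 0.0119
```

apply_moves --increments '[{"grip": 0.13, "linear": [2, 0, -7], "turn": [0, 0, 0]}, {"grip": 0.13, "linear": [4, 1, -14], "turn": [0, 0, 0]}, {"grip": 0.13, "linear": [5, 1, -20], "turn": [0, 0, 0]}, {"grip": 0.13, "linear": [5, 1, -20], "turn": [0, 0, 0]}]'

```text
time: 9.45
tool_pos: [0.6833, 0.1293, 0.1733]
tool_rot: [-2.8, 0.005, -1.368]
contact_force: [-4.4, -0.9, 0.9]
opening: 0.012
```

```bash
python3 chk.py f
```

```text
9.45 [0.6833 0.1293 0.1733] [-2.8004  0.0052 -1.3683] [0.0514 0.5203 1.4458 0.0742 0.84   1.3805] 0.011960787284158666 [-4.4177 -0.9066  0.943 ]
TCP in slope frame mm [ 12.8675   0.9824 -43.7543]
frame cols [[ 0.9208 -0.1995 -0.3351]
 [ 0.1874  0.9799 -0.0682]
 [ 0.342   0.      0.9397]]
tool in slope [[-0.0002 -1.     -0.0079]
 [-1.      0.0002  0.0054]
 [-0.0054  0.0079 -1.    ]]
mouth corners wrist px [[242.0052 259.7804]
 [402.9262 260.073 ]
 [390.8478 381.8565]
 [253.1265 381.3849]]
```

View pics/fw.png

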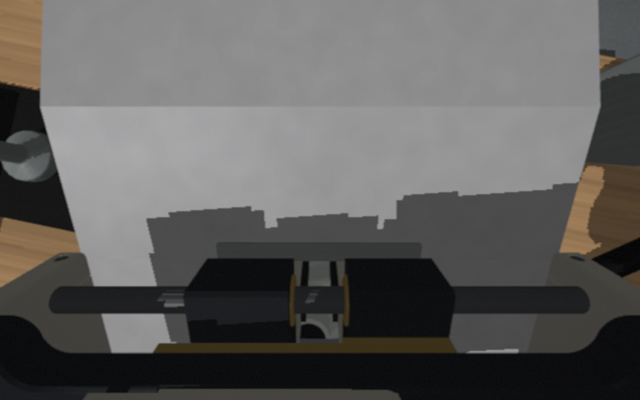

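Something round and white shows at (318,330), and a -4 N sideways force remains. The neck may have slipped to the low side of the fingers, so I back out and look.

apply_moves --increments '[{"grip": 0.13, "linear": [-4, -1, 11], "turn": [0, 0, 0]}, {"grip": 0.13, "linear": [-12, -2, 34], "turn": [0, 0, 0]}, {"grip": 0.13, "linear": [-24, -5, 66], "turn": [0, 0, 0]}, {"grip": 0.13, "linear": [-36, -7, 100], "turn": [0, 0, 0]}, {"grip": 0.13, "linear": [-44, -9, 122], "turn": [0, 0, 0]}, {"grip": 0.13, "linear": [-44, -9, 122], "turn": [0, 0, 0]}]'

```text
time: 10.2
tool_pos: [0.6418, 0.1204, 0.3036]
tool_rot: [-2.786, 0.003, -1.369]
contact_force: [0.1, 0.3, 0.3]
opening: 0.0118
```

```bash
python3 chk.py g; python3 - <<'E'
import cv2
im=cv2.imread("pics/gw.png"); cv2.imwrite("pics/gwc.png",cv2.resize(im[130:270,250:400],None,fx=4,fy=4,interpolation=cv2.INTER_CUBIC))
E
```

```text
10.2 [0.6418 0.1204 0.3036] [-2.7857  0.0031 -1.3685] [0.0389 0.337  1.3735 0.0675 1.081  1.3867] 0.011827693611415417 [0.054  0.2833 0.3489]
TCP in slope frame mm [17.5378  0.5507 93.1947]
frame cols [[ 0.9208 -0.1995 -0.3351]
 [ 0.1874  0.9799 -0.0682]
 [ 0.342   0.      0.9397]]
tool in slope [[ 0.0003 -1.      0.0068]
 [-1.     -0.0003  0.0034]
 [-0.0034 -0.0068 -1.    ]]
mouth corners wrist px [[280.8624 184.4619]
 [360.2952 184.5213]
 [357.2312 255.656 ]
 [283.649  255.5674]]
```

View pics/gwc.png

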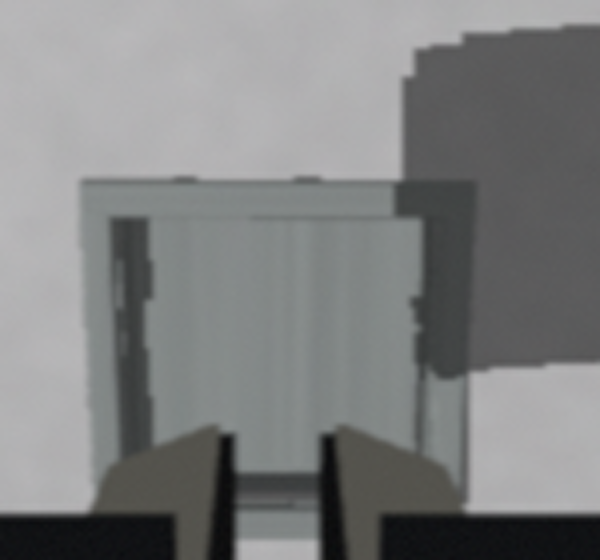

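View pics/gs.png

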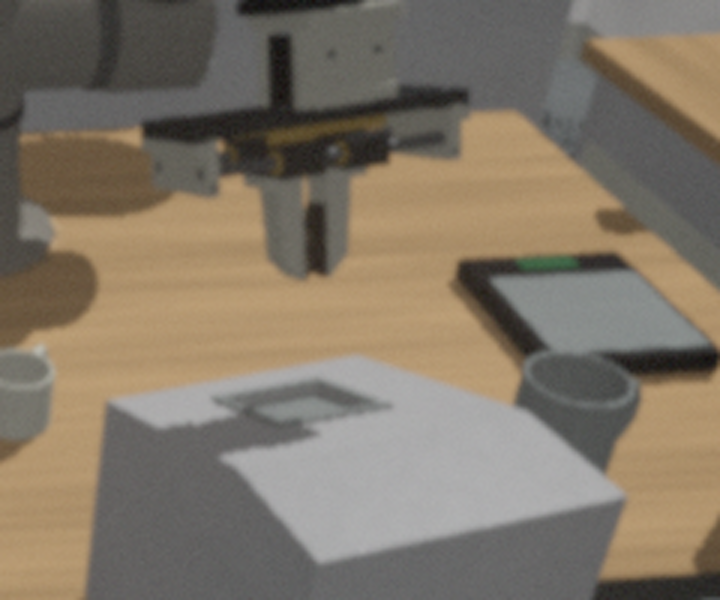

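The mouth is empty and the flap looks shut. I pull farther away and compare the mouth with the first picture before handing in.

apply_moves --increments '[{"grip": 0.13, "linear": [-30, -10, 30], "turn": [0, 0, 0]}, {"grip": 0.13, "linear": [-70, -20, 50], "turn": [0, 0, 0]}, {"grip": 0.13, "linear": [-110, -50, 60], "turn": [0, 0, 0]}, {"grip": 0.13, "linear": [-150, -80, 60], "turn": [0, 0, 0]}, {"grip": 0.13, "linear": [-180, -110, 60], "turn": [0, 0, 0]}, {"grip": 0.13, "linear": [-180, -140, 60], "turn": [0, 0, 0]}, {"grip": 0.13, "linear": [-180, -140, 60], "turn": [0, 0, 0]}, {"grip": 0.13, "linear": [-180, -140, 60], "turn": [0, 0, 0]}]'

```text
time: 11.15
tool_pos: [0.4602, -0.0202, 0.3557]
tool_rot: [-2.799, 0.006, -1.371]
contact_force: [0.5, -0.2, -0.1]
opening: 0.0122
```

```bash
python3 - <<'E'
from h import *
import cv2
o=observe(); print(o["time"],o["tool_pos"],o["contact_force"])
t=read_camera("top")[:,:,::-1]; s=read_camera("scene")[:,:,::-1]
t0=cv2.imread("pics/top0.png"); s0=cv2.imread("pics/scene0.png")
f=lambda a,y,x:cv2.resize(a[y:y+60,x:x+80],None,fx=5,fy=5,interpolation=cv2.INTER_CUBIC)
cv2.imwrite("pics/cmp.png",np.vstack([np.hstack([f(t0,125,160),f(t,125,160)]),np.hstack([f(s0,165,440),f(s,165,440)])]))
cv2.imwrite("pics/s3.png",s)
E
```

```text
11.15 [ 0.4602329  -0.02017506  0.3557385 ] [ 0.49415814 -0.16116648 -0.05458248]
```

View pics/cmp.png

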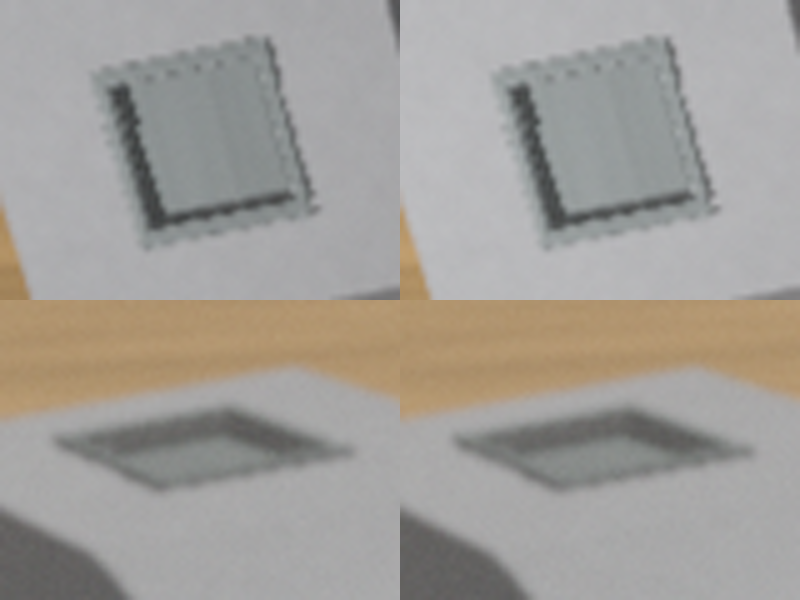

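View pics/s3.png

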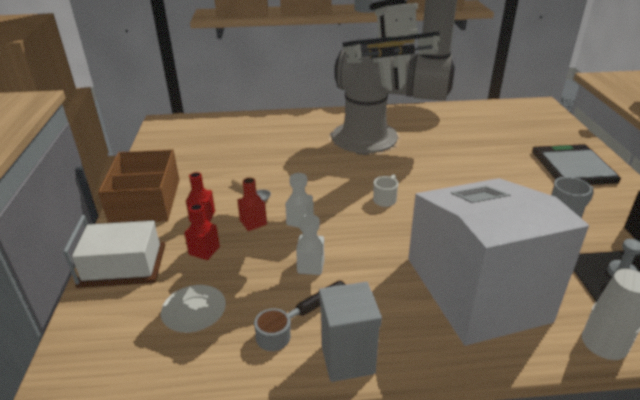

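The mouth (bin crops before and after) looks identical, so the flap is shut. The empty bottle is gone from view, and both full bottles stand unmoved at (299,205) and (311,245). The arm is clear of everything, so I hand in.

```bash
python3 -c "
from cell import hand_in
print(hand_in())"
```

```text
the job is handed in; nothing more can be done
None
```

I put the empty, uncapped bottle through the flap into the bin and handed the job in at about 11.3 s; the hand-in reported no verdict. I gripped it by the neck, set it square into the tilted mouth, let go once it wedged, and pushed it through with nearly closed fingertips to about 44 mm below the face.

**Last checks:**
- **Flap:** the mouth looks the same before and after in both the top and scene pictures, so the flap is shut.
- **Bottle:** it is nowhere in view outside the bin. Its pose inside could not be seen, so the height limit there is inferred, not measured.
- **Full bottles:** both stand where they were at the start.
- **Arm:** it is clear of everything, with contact force near zero.

One reading was off on the way. At the deepest push there was a sideways force of about 4 N, and something round and white showed beside the fingers. I thought the neck had slipped past them, but once I backed out the mouth was empty.

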